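Straighten the die of the seal press

ROBOT

A 6-joint arm with a two-finger parallel gripper is mounted at the origin on a cart in front of the work surface, level with it; the furniture and walls round the work are solid. World frame = base frame: x ahead of the robot, y to its left, z up, the work surface at z = 0. Lengths are in m, angles in rad, forces in N, time in s.
With the tool pointing down it reaches from about 0.375 to 0.925 m from the base axis. Payload 5.7 kg.
Tool frame: the origin (TCP) lies at the very end of the fingers, on their centre line; the grasp point (between the pads) lies 19 mm behind it; z points along the fingers, y is the line along which they close (so a half turn about z gives the same grasp; the last joint's range is limited). The gripper opens to 88 mm and grips with 3 to 60 N. Pads are 20 mm wide; open, the fingers measure 115 mm over their backs; the gripper's body (75 mm by 178 mm) begins 61 mm behind the grasp point.
Start: joints at [1.071, 0.359, 1.51, -0, 1.272, -0.115], TCP at [0.225, 0.556, 0.223] pointing down, gripper open.
Joint ranges: [-2.97, 2.97], [-1.01, 2.36], [0.21, 2.38], [-0.96, 4.11], [0.2, 2.71], [-2.98, 2.98]. Speed limits (rad/s): [2.39, 2.39, 3.14, 3.14, 3.14, 3.14].

INTERFACE

Orientations are given as a unit quaternion [x, y, z, w].
In Python, from rig import robot, solver, eyes, job gives the robot as it stands. The module is installed in compiled form; this text tells all that it offers. Calls block until the motion is done:
- robot.goto(position, orientation): joint-space move of the TCP to a pose.
- robot.line_to(position, rot=None, speed=0.15): straight line of the TCP; rot=None keeps the orientation; speed is the mean speed in m/s.
- robot.set_joints(angles): joint-space move.
- robot.release() and robot.gripper_close(force=None): open the fingers fully, or close them until they stop; force is the grip in N (None keeps the last).
- robot.wait(seconds).
- solver.ik(position, orientation): joint angles nearest the present ones, or None.
- eyes.read_camera(name): name is "scene" or "top"; returns a dict with "pixels" (400x640x3 uint8, red, green, blue), "depth" (400x640 float32, m along the optical axis (not along the pixel's ray), 0 where there is no reading), "fovy" (degrees; the focal length in pixels is half the picture's height over the tangent of half this angle, whatever the lens; pixels are square), "cx", "cy" (the principal point, pixels), "rvec" (rotation vector, rad) and "tvec" (3), from world to camera coordinates, as OpenCV has them. Camera axes: x right, y down, z forward; pixel columns grow to the right and rows downward; lengths in m; the calibration is good to about 2 mm. A picture is of the moment at which its call begins.
A pose or a line that the arm cannot do raises robot.IKError and nothing moves.
- job.hand_in(): hands the job in; it is judged then, once.
Readings, each from a call of its own:
- robot.read_time_s(): time.
- robot.read_joints(): joint angles.
- robot.read_joint_velocities(): joint speeds.
- robot.read_tau(): joint torques, N m.
- robot.read_ee_pos(): TCP position.
- robot.read_ee_rot(): TCP orientation.
- robot.read_wrist_force(): force on the tool from outside, world axes, zero at the start.
- robot.read_torque(): the same for the moment, N m.
- robot.read_opening(): finger opening in m.
- robot.read_gripper_force(): force on a finger pad.
Only numpy, scipy, OpenCV 4.12 (cv2) and the standard library are available. Lean on these libraries where they do the work, as an engineer would, in place of code of your own. Each camera call takes 0.05 s, during which the arm holds its last target. There are 200 camera calls.

TASK

The seal press has been stamping crooked. Draw its carriage out all the way by the knob, turn the brass die in its seat with a light fingertip until its flat edge lies square against the sprung alignment bar, then push the carriage fully home again and let go. Never lean hard on the die: it takes no more than 15 N. Leave the things beside the press where they are.

Things in the scene. Friction and masses are not known exactly. Their poses are not given: they have to be found in the camera images.
- press: Fixed grey desk press, origin on the desk, z up. Its carriage is drawn out along its -x (operator side). Base 270 x 140 x 12 mm, x -155 to +115 mm; steel guide rails on it, tops at z 24 mm. Portal frame 133 mm wide, 133 mm high, front face at x = +28 mm, with a raised lever above to 320 mm; the carriage, an aluminium block 107 wide, 114 long, top at z 33.5 mm, goes home under it.
- knob (a point): Middle of the black round knob on the carriage's front face: 21 mm diameter, 22 mm long, axis along the press's x, 25 mm above the desk. Moves with the carriage; at x = -27, y = 0 mm in the press frame when home. Can be pinched from above, across y, home or out.
- seat (a point): Centre of the die's round seat in the carriage, level with the carriage top (z 33.5 mm). Moves with the carriage; at x = +45, y = 0 mm in the press frame when home. Axes as the press: the alignment bar is at the +x side. The die rests on a stiff sprung bed in the seat, which yields about 0.06 mm per newton.
- carriage (a joint): How far the carriage is drawn out (m): 0 fully home (as it starts), 0.115 out at its stop. It slides stiffly (about 9 N) and stays where it is left.
- bar (a joint): How far the alignment bar is pushed back, along +x (m). Steel bar 36 mm wide, 9 mm thick, top 1 mm below the carriage top, in a pocket at the +x side of the seat; springs (6 to 8 N) press it on the die's edge. About 0.0075 on the round edge, under 0.001 when the flat lies square against it; near the end the bar pulls the die square.
- die: Brass disc loose in the seat: 76 mm diameter, 9 mm thick, one flat 31 mm from the centre; star and rings on top. Origin: centre of underside; +x points to the flat, so along +x of the press when square. Starts 50 to 180 deg off. Top flush (z 33.5 mm), play 1 mm: cannot be gripped. Rubbed 22 mm off centre at about 6 to 12 N it turns, less than the finger travels; lighter, the finger slips.
- stamp: Rubber stamp with a black turned knob, 25 x 48 x 65 mm high, left of the press; loose. Origin under its centre.
- ink_pad: Closed flat blue tin ink pad, 58 x 86 x 17 mm, left of the press; loose. Origin under its centre.
- clip_box: Small paper-clip box, 50 x 66 x 23 mm, right of the press; loose. Origin under its centre.
- eraser: Eraser in a card sleeve, 22 x 52 x 13 mm, right of the press; loose. Origin under its centre.
There are look-alikes about, which are no part of the job. Several things have the shape of the die; the one meant has the colours described above.

How it is judged:
On the way, in this order (a step that is already met when the one before it is completed fails the run):
1. the carriage is drawn out all the way (value of joint carriage above 0.11 m), for 0.2 s.
2. with the carriage still out, the die lies with its flat square against the alignment bar (value of joint carriage above 0.1 m and value of joint bar below 0.0015 m and angle between the x axis of die and the x axis of press, either way round below 0.035 rad), for 0.3 s.
At the end, for the whole second after the job is handed in: the carriage is within 2 mm of fully home, the die lies flat and at rest in its seat with its flat within 2 degrees of square to the bar, and the bar is sprung forward against the flat (pushed back less than 1.5 mm) (value of joint carriage below 0.002 m and value of joint bar below 0.0015 m and angle between the x axis of die and the x axis of press, either way round below 0.035 rad and angle between die's own z axis and vertical below 0.03 rad and linear speed of die below 0.01 m/s); the robot touches nothing.
It fails at once if the die is pressed with over 15 N (contact force between any of the fingers, the arm and die above 15 N).
It fails at once if the stamp, ink pad, clip box or eraser is pushed more than 2 cm (distance of any of stamp, ink_pad, clip_box, eraser from where it was at the start of the episode above 0.02 m).
It also fails if it takes over 72 s, if anything falls off the work surface, if the arm or the gripper's body presses on something with over 40 N, if the wrist force passes 120 N, or if a joint passes its speed limit or range.

## Working session

There is one attempt and no reset: what is moved stays moved. The work goes in short steps, each a Python script; the robot and the scene stay as the last script left them, time stands still between calls to the robot, and variables do not carry over. Pictures are saved under pics/ and viewed, at most 10 in all, crops included, and the job is handed in when it is done.

```bash
mkdir -p pics
cat > h.py <<'E'
import numpy as np, cv2
from rig import robot, solver, eyes, job
def cam(n):
    c=eyes.read_camera(n); c['f']=200/np.tan(np.radians(c['fovy'])/2)
    c['R']=cv2.Rodrigues(np.array(c['rvec'],float))[0]; c['t']=np.array(c['tvec'],float); return c
def world(c):
    d=c['depth']; v,u=np.mgrid[0:400,0:640]
    P=np.dstack([(u-c['cx'])/c['f']*d,(v-c['cy'])/c['f']*d,d])
    return (P-c['t'])@c['R']
def save(c,name,box=None,s=1):
    im=c['pixels'][...,::-1]
    if box: im=im[box[1]:box[3],box[0]:box[2]]
    cv2.imwrite('pics/'+name,cv2.resize(im,None,fx=s,fy=s,interpolation=cv2.INTER_CUBIC))
E
python3 - <<'E'
from h import *
for n in('top','scene'):
    c=cam(n); save(c,n+'0.png'); print(n,c['fovy'],c['cx'],c['cy'],-c['R'].T@c['t'])
    np.savez(n+'0.npz',W=world(c),px=c['pixels'])
print(robot.read_time_s(),robot.read_ee_rot(),robot.read_wrist_force())
E
```

```text
top 57.17834620315327 331.4246920619172 198.4521220361703 [0.44446168 0.08781383 0.94497542]
scene 52.23668155172843 311.9012303004452 200.5482097178592 [ 0.14770534 -0.58004124  0.50679063]
0.1 [ 1.91202455e-01  9.81550259e-01 -8.01958713e-04 -2.58502364e-04] [0.26382198 0.105616   0.15715586]
```

View pics/top0.png

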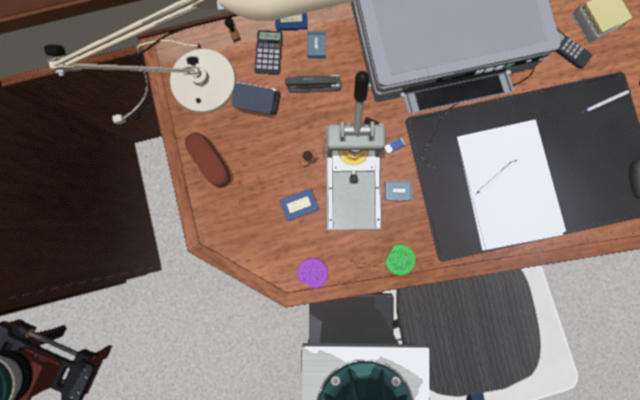

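View pics/scene0.png

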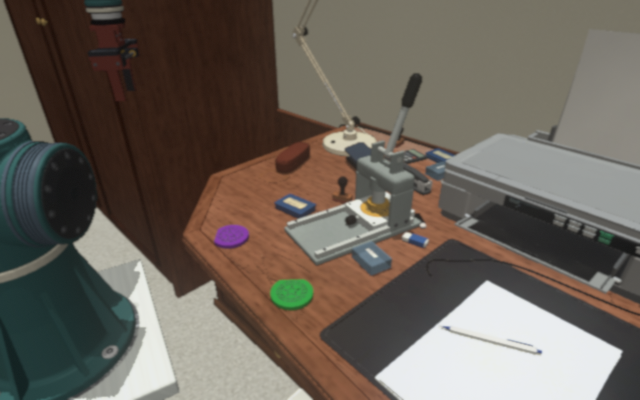

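The top view shows the press base between about (327,229) and (381,229), with the knob at (353,178) and the brass die under the portal at (355,157). The green and purple discs are look-alikes. Next I'll zoom in and measure.

Run:
```python
from h import *
d=np.load('top0.npz');W=d['W'];px=d['px']
im=px[...,::-1][110:240,270:420]; cv2.imwrite('pics/top0z.png',cv2.resize(im,None,fx=5,fy=4.6,interpolation=cv2.INTER_CUBIC)) if 0 else cv2.imwrite('pics/top0z.png',cv2.resize(im,None,fx=4.5,fy=4.5,interpolation=cv2.INTER_CUBIC))
for p in [(353,210),(353,178),(340,160),(303,270),(350,157),(350,215),(420,230)]: print(p,W[p[1],p[0]].round(4))
# plate: points with base height
sub=(W[...,2]>0.007)&(W[...,2]<0.018)&(np.abs(W[...,1]-0.03)<.12)&(W[...,0]>.3)&(W[...,0]<.6)
n,l,st,ce=cv2.connectedComponentsWithStats(sub.astype(np.uint8))
print(st[1:][st[1:,4]>60])
up=(W[...,2]>0.02)&(W[...,2]<0.029)&(np.abs(W[...,1]-0.03)<.12)&(W[...,0]>.3)
# combined silhouette of base: not desk, in the front
for v in range(186,232,4):
    r=W[v,300:400,2]; idx=np.where(r>0.006)[0]+300; 
    if len(idx): print(v,idx.min(),idx.max(),W[v,idx.min()].round(4),W[v,idx.max()].round(4))
for u in range(330,380,8):
    c=W[200:240,u,2]; i=np.where(c>0.006)[0]+200; print(u,i.max(),W[i.max(),u].round(4))
```

```text
(353, 210) [0.4924 0.0328 0.0149]
(353, 178) [0.5714 0.0345 0.0348]
(340, 160) [0.6171 0.0674 0.0322]
(303, 270) [0.3401 0.1574 0.0096]
(350, 157) [0.6219 0.043  0.0482]
(350, 215) [0.4797 0.0403 0.0134]
(420, 230) [ 0.4437 -0.1398  0.0019]
[[ 326  168   56   62 2659]
 [ 307  189   12   25  140]
 [ 385  245   17   30  339]
 [ 306  258   22   29  489]]
186 326 399 [0.5529 0.1021 0.0147] [ 0.5543 -0.083   0.0208]
190 305 399 [0.5421 0.1555 0.0142] [ 0.5437 -0.0824  0.0238]
194 300 399 [0.5311 0.1675 0.02  ] [ 0.5336 -0.0825  0.0234]
198 300 399 [0.5212 0.1676 0.0174] [ 0.5234 -0.0822  0.0246]
202 300 380 [0.511  0.1674 0.0175] [ 0.5138 -0.0363  0.0104]
206 300 380 [0.5009 0.1673 0.0168] [ 0.5034 -0.0359  0.0134]
210 300 380 [0.491  0.1675 0.0121] [ 0.4935 -0.0365  0.0085]
214 300 380 [0.4807 0.167  0.0155] [ 0.4831 -0.0359  0.0133]
218 327 380 [0.4715 0.0986 0.0107] [ 0.473  -0.0361  0.0121]
222 327 381 [0.4613 0.0984 0.0119] [ 0.4629 -0.0389  0.0095]
226 327 395 [0.4512 0.0983 0.0088] [0.4445 0.0878 0.945 ]
230 323 382 [0.4445 0.0878 0.945 ] [0.4445 0.0878 0.945 ]
330 229 [0.4437 0.0906 0.0114]
338 229 [0.4439 0.0703 0.0116]
346 229 [0.4442 0.05   0.0112]
354 229 [0.4444 0.0297 0.0108]
362 229 [0.4446 0.0094 0.0106]
370 229 [ 0.4448 -0.0109  0.0102]
378 231 [0.4445 0.0878 0.945 ]
```

View pics/top0z.png

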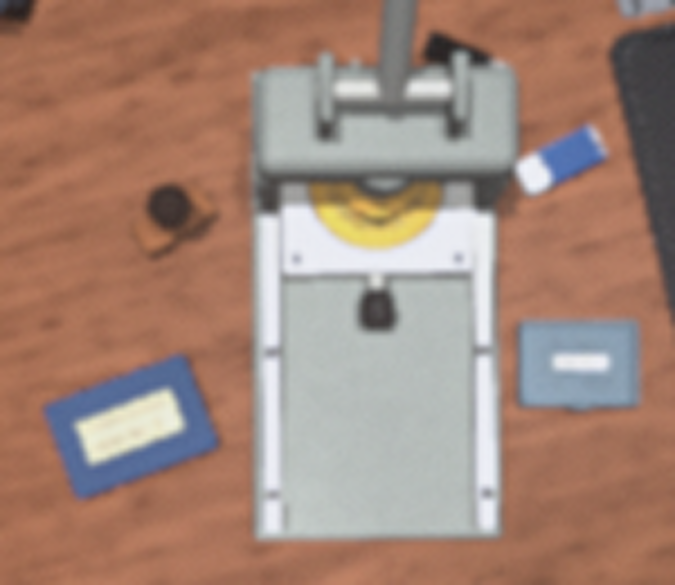

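The zoom shows the rails running almost straight along the image columns. The black knob is at about (353,179), the stamp and ink pad are on the left, and the clip box and eraser are on the right. I'll fit the axis from the rails and the front edge.

```bash
cat >> h.py <<'E'
def ray(c,uv,z):
    uv=np.atleast_2d(uv).astype(float); r=np.c_[(uv[:,0]-c['cx'])/c['f'],(uv[:,1]-c['cy'])/c['f'],np.ones(len(uv))]@c['R']
    o=-c['R'].T@c['t']; return o+r*((z-o[2])/r[:,2])[:,None]
E
python3 - <<'E'
from h import *
c=cam('top'); g=c['pixels'].astype(float).mean(2)
L=[];Rr=[]
for v in range(190,226):
    for (a,b,o) in ((326,334,L),(372,382,Rr)):
        w=np.clip(g[v,a:b]-190,0,None); 
        if w.sum()>20: o.append(((w*np.arange(a,b)).sum()/w.sum(),v))
for o in(L,Rr):
    P=ray(c,o,.024); k=np.polyfit(P[:,0],P[:,1],1); print(len(o),k,np.polyval(k,.5),np.std(P[:,1]-np.polyval(k,P[:,0])))
# front edge of base: between plate (grey) and desk, subpixel by gradient
F=[]
for u in range(332,376):
    col=c['pixels'][222:236,u].astype(float); s=col[:,2]; d=-np.diff(s); d=np.clip(d,0,None); F.append((u,222.5+(d*np.arange(13)).sum()/d.sum()))
P=ray(c,F,.010); k=np.polyfit(P[:,1],P[:,0],1); print('front',k,np.polyval(k,.03))
K=[]
m=(g[172:186,346:362]<75); vv,uu=np.nonzero(m); print('knob',ray(c,(346+uu.mean(),172+vv.mean()),.033),uu.min()+346,uu.max()+346,vv.min()+172,vv.max()+172)
# knob from scene camera and die/portal check
s=cam('scene');W=world(s);p=s['pixels'].astype(int)
m=(p.sum(2)<200)&(abs(W[...,0]-.57)<.05)&(abs(W[...,1]-.033)<.03)&(W[...,2]<.05)&(W[...,2]>.012)
print('scene knob',m.sum(),W[m].mean(0),W[m].min(0),W[m].max(0))
W=world(c)
m=(W[...,2]>.12)&(W[...,2]<.14)&(abs(W[...,1]-.03)<.1)&(W[...,0]>.5)&(W[...,0]<.75); print('portal',W[m].min(0),W[m].max(0))
E
```

```text
34 [0.0247089  0.07887471] 0.09122916590658499 0.0002213095782370101
34 [ 0.01771547 -0.03685129] -0.027993553711806052 0.0002029760271572318
front [-0.02819669  0.44496943] 0.44412353269752114
knob [[0.57016039 0.03332499 0.033     ]] 351 356 175 182
scene knob 67 [0.56537891 0.02757853 0.02764936] [0.55747564 0.02332567 0.01787079] [0.57678322 0.03494052 0.03437534]
portal [ 0.62446362 -0.03185748  0.1203044 ] [0.68030356 0.09971581 0.13783963]
```

```bash
cat >> h.py <<'E'
TH=0.022; O=np.array([0.599,0.0338])
ex=np.array([np.cos(TH),np.sin(TH)]); ey=np.array([-np.sin(TH),np.cos(TH)])
def P(x,y,z): return list(O+x*ex+y*ey)+[z]
def Q(th): a=-(TH+th)/2; return [np.sin(a),np.cos(a),0,0]
F=lambda: np.round(robot.read_wrist_force(),2)
E
python3 - <<'E'
from h import *
robot.goto(P(-.027,0,.16),Q(0)); print(robot.read_time_s(),robot.read_joints().round(3) if hasattr(robot.read_joints(),'round') else robot.read_joints(),F())
robot.line_to(P(-.027,0,.045),speed=.12); print(F())
robot.line_to(P(-.027,0,.0262),speed=.04); print(F(),robot.read_ee_pos())
robot.gripper_close(3); print(robot.read_opening(),robot.read_gripper_force(),F())
s=cam('scene'); save(s,'s1.png',(260,130,460,270),4)
print(robot.read_time_s())
E
```

```text
2.45 [-0.061  0.384  1.643  0.     1.115 -1.655] [-0.03 -0.05  0.48]
[ 0.35 -0.75  0.49]
[ 0.36 -1.02 -0.11] [0.57184435 0.03320823 0.02594914]
0.02064329176504985 2.923739308553195 [-0.37 -2.17 -1.05]
5.275
```

View pics/s1.png

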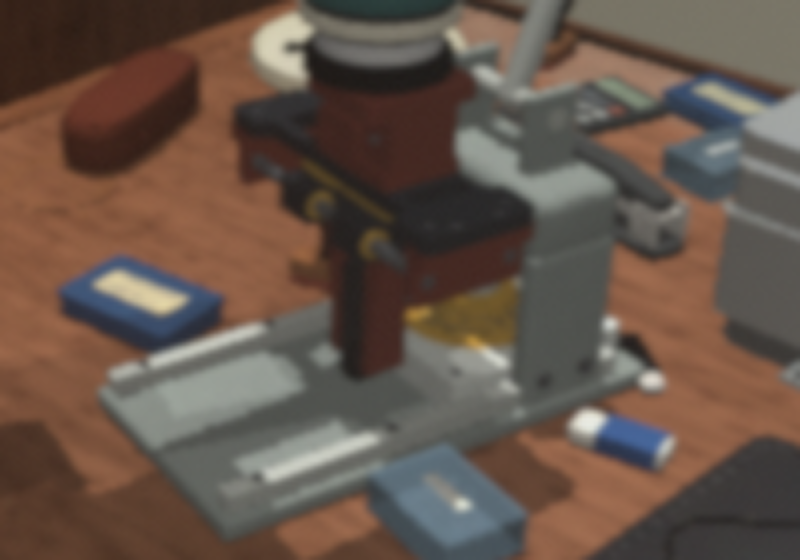

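The fingers are closed on the knob: opening 20.6 mm at image (375,360). I'll slide down, grip more firmly and pull.

Run:
```python
from h import *
robot.line_to(P(-.027,0,.016),speed=.03); print(F(),robot.read_opening())
robot.gripper_close(35); print(F(),robot.read_opening())
robot.line_to(P(-.067,0,.016),speed=.05); print(F(),robot.read_opening(),robot.read_ee_pos())
robot.line_to(P(-.140,0,.016),speed=.06); print(F(),robot.read_opening())
for k in (.142,.143,.144,.145):
    robot.line_to(P(-k,0,.016),speed=.02); print(k,F(),robot.read_ee_pos())
    if np.hypot(*F()[:2])>22: break
print(robot.read_time_s())
```

```text
[ 1.64 -4.17 -1.97] 0.021014244675036643
[ 2.43 -5.   -7.37] 0.01984798506269694
[  7.04  -2.63 -12.92] 0.019361546585691294 [0.53477763 0.03227276 0.01584647]
[  7.58  -2.19 -12.68] 0.019741508595537357
0.142 [  8.68  -1.26 -14.84] [0.46092009 0.03085225 0.01615177]
0.143 [  7.5   -1.36 -15.42] [0.46008856 0.03084441 0.01616053]
0.144 [  8.28  -1.16 -14.44] [0.45918159 0.03081447 0.01617529]
0.145 [  9.53  -1.2  -14.62] [0.458172   0.03080232 0.01614889]
9.3
```

Run:
```python
from h import *
for k in (.146,.147,.148,.149,.150):
    robot.line_to(P(-k,0,.016),speed=.02); print(k,F(),robot.read_ee_pos())
    if np.hypot(*F()[:2])>22: break
robot.wait(.2)
c=cam('top'); W=world(c)
robot.release(); print(F(),robot.read_ee_pos())
robot.line_to(P(-.142,0,.06),speed=.12); 
robot.goto(P(-.20,.10,.16),Q(0)) if 0 else robot.line_to(P(-.142,0,.13),speed=.2)
print(robot.read_time_s())
s=cam('scene'); save(s,'s2.png',(270,150,430,270),5); np.savez('s2.npz',W=world(s),px=s['pixels'])
```

```text
0.146 [  8.94  -1.23 -15.02] [0.45721501 0.03075938 0.0161649 ]
0.147 [  9.26  -1.33 -15.42] [0.45621839 0.03074931 0.0161825 ]
0.148 [  8.74  -0.33 -15.47] [0.45580879 0.03072843 0.01628469]
0.149 [ 10.39   0.41 -14.71] [0.45549201 0.03071353 0.01645741]
0.15 [ 10.5    0.12 -14.8 ] [0.45506412 0.03069595 0.01656515]
[ 0.29 -0.01  0.39] [0.44903125 0.03048383 0.01599287]
12.9583
```

View pics/s2.png

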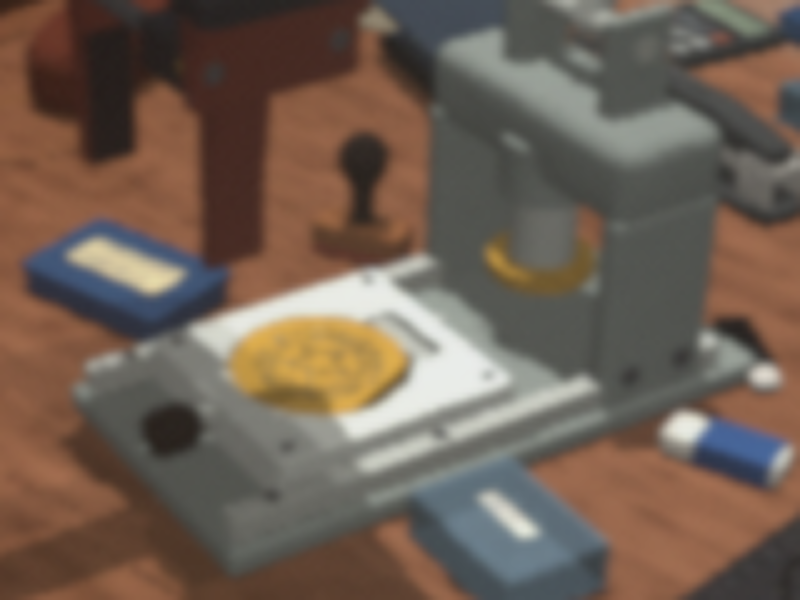

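The carriage is out. The brass die is at crop (320,365), with its flat apparently on the lower-right edge; the ring on the portal is the ram. I'll measure the seat centre and the flat's angle.

```bash
cat >> h.py <<'E'
from scipy.optimize import least_squares
def die(c,z=.0335,box=(-.125,-.02)):
    hsv=cv2.cvtColor(c['pixels'],cv2.COLOR_RGB2HSV)
    m=cv2.inRange(hsv,(15,110,40),(35,255,255))
    v,u=np.nonzero(m); X=ray(c,np.c_[u,v],z)[:,:2]-O; X=np.c_[X@ex,X@ey]
    k=(X[:,0]>box[0])&(X[:,0]<box[1])&(abs(X[:,1])<.05); mm=np.zeros_like(m); mm[v[k],u[k]]=255
    cs=max(cv2.findContours(mm,cv2.RETR_EXTERNAL,cv2.CHAIN_APPROX_NONE)[0],key=cv2.contourArea)[:,0]
    X=ray(c,cs,z)[:,:2]-O; X=np.c_[X@ex,X@ey]
    best=None
    def model(p,X):
        d=X-p[:2]; r=np.hypot(*d.T); a=np.arctan2(d[:,1],d[:,0])-p[2]
        # signed distance to disc cut by the flat
        return np.maximum(r-p[3],d@np.array([np.cos(p[2]),np.sin(p[2])])-p[3]*31/38)
    for a0 in np.radians(np.arange(-180,180,20)):
        s=least_squares(model,[X[:,0].mean(),X[:,1].mean(),a0,.0375],args=(X,),loss='soft_l1',f_scale=.001)
        if best is None or s.cost<best.cost: best=s
    return best.x[:2].round(4),round(np.degrees(best.x[2])%360,1),best.x[3].round(4),best.cost,len(X)
E
python3 - <<'E'
from h import *
for n in('scene','top'):
    c=cam(n)
    try: print(n,die(c))
    except Exception as e: print(n,e)
    if n=='scene':
        g=c['pixels'].astype(int).sum(2); W=world(c); m=(g<150)&(abs(W[...,0]-.455)<.035)&(abs(W[...,1]-.031)<.03)&(W[...,2]<.05)&(W[...,2]>.015)
        print('knob',m.sum(),((W[m][:,:2]-O)@ex).min(),((W[m][:,:2]-O)@ex).max(),((W[m][:,:2]-O)@ey).mean(), 't',robot.read_time_s())
E
```

```text
scene (array([-0.0759, -0.0026]), np.float64(231.3), np.float64(0.0352), np.float64(4.7028144402579945e-05), 76)
knob 76 -0.15566106539081626 -0.1352296392072077 -0.004957135946949723 t 13.0583
top max() iterable argument is empty
```

Run:
```python
from h import *
robot.gripper_close(20)
q=np.array(robot.read_joints()); q[0]+=.75; robot.set_joints(q); print(robot.read_time_s())
for n in('scene','top'):
    c=cam(n); print(n,die(c)); np.savez('d_'+n+'.npz',px=c['pixels'])
    if n=='top': save(c,'t3.png',(305,120,405,235),5)
```

```text
15.7167
scene (array([-0.074 ,  0.0005]), np.float64(69.8), np.float64(0.0349), np.float64(4.328264682813778e-05), 75)
top (array([-0.071 ,  0.0003]), np.float64(294.1), np.float64(0.0348), np.float64(2.07868366806119e-05), 79)
```

View pics/t3.png

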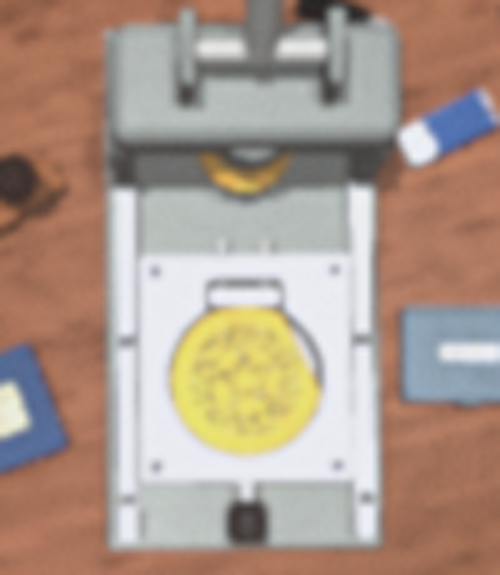

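The top view shows the flat at the upper right of the die, between crop pixels (290,318) and (320,390). The fit gives −66° and a centre at x −71 mm, where the seat should be at −70. I need to turn the die +66° (CCW), rubbing on the operator side.

```bash
cat >> h.py <<'E'
C=(-.070,0.)
def A(al,z,r=.022):
    a=np.radians(al); return P(C[0]+r*np.cos(a),C[1]+r*np.sin(a),z)
def QA(al): return Q(np.radians(al)-1.5*np.pi)
def touch(al,target=8.5):
    robot.goto(A(al,.055),QA(al)); robot.line_to(A(al,.0365),speed=.05); robot.wait(.1)
    f0=robot.read_wrist_force()[2]; z=.0355
    while z>.0300:
        robot.line_to(A(al,z),speed=.01); f=robot.read_wrist_force()[2]-f0
        if f>target-1: break
        z-=.0003 if f<1 else min(.0003,.00006*(target-f)+.00003)
    print('touch',round(z,5),round(f,2),robot.read_ee_pos()[2],robot.read_time_s()); return z,f0
def rub(a0,a1,z,f0,target=8.5,step=8,speed=.04):
    log=[]
    for al in np.linspace(a0,a1,max(2,int(round(abs(a1-a0)/step))+1))[1:]:
        robot.line_to(A(al,z),QA(al),speed=speed); w=np.array(robot.read_wrist_force()); f=w[2]-f0
        log.append((round(al),round(f,1),round(np.hypot(w[0],w[1]),1)))
        if f>13: z+=.0006
        else: z-=np.clip(.00005*(target-f),-.0003,.0002)
    print(log,round(z,5),robot.read_time_s()); return z
E
python3 - <<'E'
from h import *
z,f0=touch(115); z=rub(115,155,z,f0)
print(robot.read_ee_pos())
E
```

```text
touch 0.03266 7.69 0.03319434036541419 21.775
[(123, np.float64(6.3), np.float64(1.1)), (131, np.float64(5.9), np.float64(2.0)), (139, np.float64(6.3), np.float64(2.0)), (147, np.float64(7.0), np.float64(2.5)), (155, np.float64(8.5), np.float64(2.2))] 0.03224 23.2333
[0.51079422 0.04135936 0.03317038]
```

Run:
```python
from h import *
z=rub(155,245,.03224,0.4,target=9.,step=10)
c=cam('scene'); np.savez('s4.npz',px=c['pixels']); save(c,'s4.png',(290,170,390,245),8)
print(robot.read_time_s())
```

```text
[(165, np.float64(9.1), np.float64(0.9)), (175, np.float64(10.0), np.float64(1.7)), (185, np.float64(8.9), np.float64(1.9)), (195, np.float64(10.0), np.float64(1.3)), (205, np.float64(9.0), np.float64(2.9)), (215, np.float64(10.6), np.float64(3.9)), (225, np.float64(9.7), np.float64(3.6)), (235, np.float64(10.4), np.float64(4.3)), (245, np.float64(11.1), np.float64(3.8))] 0.03263 26.1583
26.2083
```

View pics/s4.png

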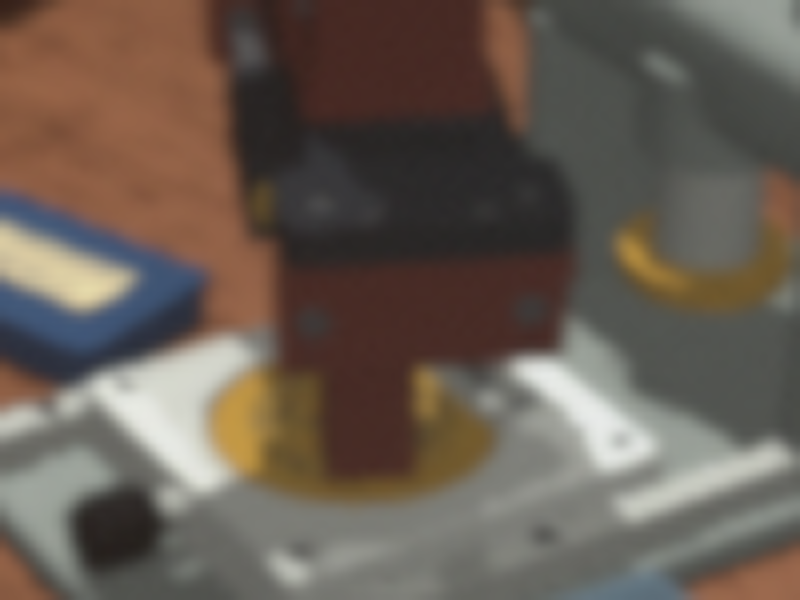

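The flat now faces the bar side, with its edge at crop (430,365)–(490,410). I'll lift, clear the view and measure.

```bash
cat >> h.py <<'E'
def clear(name=None):
    p=list(robot.read_ee_pos()); p[2]=.09; robot.line_to(p,speed=.12)
    q=np.array(robot.read_joints()); q[0]+=.75; robot.set_joints(q)
    c=cam('top'); print(die(c),robot.read_time_s())
    if name: save(c,name,(325,160,385,235),8)
E
python3 - <<'E'
from h import *
clear('t5.png')
E
```

```text
(array([-0.0716, -0.0001]), np.float64(359.9), np.float64(0.0346), np.float64(3.143152614073954e-05), 79) 28.3
```

View pics/t5.png

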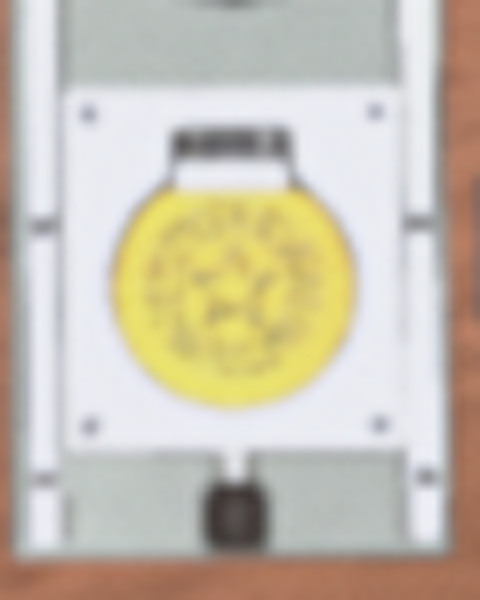

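The top view shows the flat square: the fit gives 359.9°, and the bar has sprung forward, leaving a dark gap behind it at (230,143). Next I'll push home on the knob's front face with the closed fingers.

Run:
```python
from h import *
robot.goto(P(-.176,0,.09),Q(0)); robot.line_to(P(-.176,0,.019),speed=.1); robot.wait(.1); f0=np.array(robot.read_wrist_force()); print(f0.round(2),robot.read_time_s())
robot.line_to(P(-.155,0,.019),speed=.03); print((F()-f0).round(1))
robot.line_to(P(-.054,0,.019),speed=.05); print((F()-f0).round(1),robot.read_ee_pos())
for k in np.arange(.052,.036,-.001):
    robot.line_to(P(-k,0,.019),speed=.015); f=F()-f0; x=(np.array(robot.read_ee_pos())[:2]-O)@ex; print(round(k,4),f.round(1),x.round(4))
    if f[0]<-24: break
print(robot.read_time_s())
```

```text
[-0.09 -0.14 -0.05] 30.5333
[-8.5 -0.6  1.6]
[-8.8 -1.5  2.6] [0.53987654 0.0328106  0.01774828]
0.052 [-8.1 -0.8  1.7] -0.0571
0.051 [-8.6 -0.7  1. ] -0.0562
0.05 [-8.1 -1.2  0.8] -0.0553
0.049 [-9.  -0.3  0.3] -0.0544
0.048 [-7.9 -0.2  1.1] -0.0534
0.047 [-8.8  1.   0.7] -0.0523
0.046 [-8.6  0.2  0.8] -0.0514
0.045 [-9.   0.1  1.3] -0.0507
0.044 [-11.1  -0.2   3.2] -0.0508
0.043 [-12.7  -0.5   4.8] -0.0508
0.042 [-14.3  -1.1   4.8] -0.0507
0.041 [-16.4  -0.8   4.9] -0.0507
0.04 [-17.9  -0.    5.9] -0.0508
0.039 [-18.6  -0.2   6.2] -0.0507
0.038 [-20.6  -0.6   5.8] -0.0507
0.037 [-21.6  -1.8   7.2] -0.0508
37.5833
```

It met a hard stop. I'll retract and compare the knob with its starting position.

Run:
```python
from h import *
robot.line_to(P(-.09,0,.019),speed=.1); robot.line_to(P(-.09,0,.12),speed=.15)
q=np.array(robot.read_joints()); q[0]+=.75; robot.set_joints(q)
c=cam('top'); g=c['pixels'].astype(float).mean(2)
vv,uu=np.nonzero(g[172:186,346:362]<75); print('knob',ray(c,(346+uu.mean(),172+vv.mean()),.033),vv.min()+172,vv.max()+172)
a=np.load('top0.npz')['px'].astype(float)[158:186,335:374]; b=c['pixels'].astype(float)[158:186,335:374]
print('shift',cv2.phaseCorrelate(a.mean(2)[12:],b.mean(2)[12:]),abs(a-b)[12:].mean(),robot.read_time_s(),F())
save(c,'t6.png',(305,120,405,235),5)
```

```text
knob [[0.57005119 0.03329581 0.033     ]] 175 182
shift ((0.09238954585546466, -0.03702590007493001), 1.0165526115118428) 1.7815170940170941 40.5333 [-0.39  0.35 -0.21]
```

View pics/t6.png

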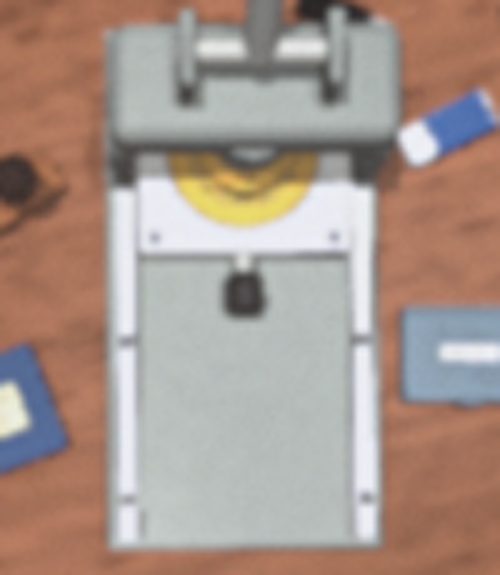

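The knob is back at its starting position to within 0.1 mm, at crop (243,292). The die is under the portal and the neighbouring things are unmoved.

```bash
python3 -c "
from h import *
print(job.hand_in())"
```

```text
the job is handed in; nothing more can be done
None
```

I handed the job in: the die was measured square to the bar (359.9°) with the carriage drawn out, the carriage was then pushed fully home (knob within 0.1 mm of its start) and let go, and nothing beside the press appeared to move. The judge's result was not shown.

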